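# Aim the sprinkler head at the planted pot

## Task

Turn the head of the small sprinkler so that its steel spout points at the middle of the round terracotta pot with the plant in it. The sprinkler only stands loose on the ledge, it is light and its head is stiff, so press the head down while you turn it: the base must stay where it is with its hose inlet facing the way it does now. Then let go, and leave the pots and everything else where they are.

Things in the scene. Friction and masses are not known exactly. Their poses are not given: they have to be found in the camera images.
- sprinkler: Loose free-standing sprinkler. Base: grey plastic bell, 128 mm across the foot, 58 mm high, on four rubber feet 50 mm from its axis. Origin: centre of the underside, on the upright axis about which the head turns. In all about 0.36 kg, friction about 0.6: its own weight resists turning with only 0.1 N m, less than the head does, so press on the head with 8 N or more (12 N is ample).
- hose_inlet (a point): End of the hose inlet, a 28 mm thick stub with a brass ring on the -x side of the base: 96 mm from the sprinkler's axis, 32 mm up. Shows which way the base faces; it must stay there.
- sprinkler_head (a joint): Angle (rad) of the swivelling head on the base. 0: spout along the base's +x, away from the inlet; grows anticlockwise seen from above; stops at -2.8 and 2.8. Stiff: dry friction of 0.22 N m, stays where it is left.
- neck (a joint): How far (m) the head is pressed down on its spring: 0 up, 0.008 fully down.
- spout_tip (a point): Tip of the steel spout, 98 mm from the sprinkler's axis, 83 mm above the ledge. Its x axis is the direction in which the spout points (level), z is up. Turns with the head.
- grip (a point): Grip point of the head, on the axis, 113 mm above the ledge. Head: black disc, 88 mm across, its top at 94 mm, carrying an upright metal bar 64 mm long along the spout (this point's x), 20 mm wide, top at 125 mm; TCP here: fingertips just reach the disc. Bar, disc and spout ride together on a spring: 8 mm of travel down, from about 2 N rising 1.2 N per mm to 12 N, then a rigid stop.
- pot: The pot to aim at: round terracotta flower pot, 110 mm across the rim, 90 mm high, with one leafy plant rising to about 160 mm. Origin: centre of its underside, on its axis. It stands to the left or the right of the sprinkler, 170 to 390 mm away.
- planter: Square wooden planter, 105 x 105 x 85 mm, with several seedlings, standing on the other side of the sprinkler from the pot. Origin: centre of its underside. Not the target.
- watering_can: Green plastic watering can, 132 mm across, about 175 mm high with handle and spout. Origin: centre of its underside. Bystander.
- spray_nozzle: Steel hose spray nozzle with squeeze lever, about 170 mm long, 40 mm high, lying on its side. Origin: on the ledge under the rear of its barrel, which runs along its x. Bystander.
- trowel: Black plastic hand trowel, about 240 mm long, 30 mm high, lying beyond the sprinkler. Origin: on the ledge under the root of the blade; blade towards its +x. Bystander.
- stake: Wooden plant marker stake, 132 x 24 x 6 mm, lying flat. Origin: on the ledge under its middle. Bystander.
- upturned_pot: Small terracotta pot standing upside down, 84 mm across, 70 mm high. Origin: centre of its underside. Bystander.
- paver: Clay paver, 200 x 100 x 60 mm. Origin: centre of its underside. Bystander.

How it is judged:
By the outcome, as a careful person would: the job done as asked, in the order asked, and still so for the second after the job is handed in, with the robot touching nothing.
It also fails if it takes over 48 s, if anything falls off the work surface, if the arm or the gripper's body presses on something with over 40 N, if the wrist force passes 120 N, or if a joint passes its speed limit or range.

## Robot

A 6-joint arm with a two-finger parallel gripper is mounted at the origin on the work surface. World frame = base frame: x ahead of the robot, y to its left, z up, the work surface at z = 0. Lengths are in m, angles in rad, forces in N, time in s.
With the tool pointing down it reaches from about 0.375 to 0.975 m from the base axis. Payload 3.8 kg.
Tool frame: the origin (TCP) lies between the finger pads, 19 mm behind the fingertips; this is the grasp point; z points along the fingers, y is the line along which they close (so a half turn about z gives the same grasp; the last joint's range is limited). The gripper opens to 85 mm and grips with 20 to 120 N. Pads are 22 mm wide; open, the fingers measure 114 mm over their backs; the gripper's body (76 mm by 85 mm) begins 54 mm behind the grasp point. The pads swing forward as they close: fully open they stand 13 mm farther back than shut.
Start: joints at [-1.291, 0.264, 1.604, -0, 1.274, -0.037], TCP at [0.21, -0.641, 0.25] pointing down, gripper open.
Joint ranges: [-2.63, 2.63], [-0.94, 2.18], [0.31, 2.57], [-1.31, 4.45], [0, 2.66], [-2.55, 2.55]. Speed limits (rad/s): [2.57, 2.57, 3.14, 3.14, 3.14, 3.14].

## Interface

Orientations are given as a rotation vector (axis times angle).
In Python, from workcell import read_state, viewer, bot gives the robot as it stands.
- The arm moves only by the tool jog_arm, never from a script. Its argument "increments" is a list that holds one entry, the list of rows, each a list of 7 numbers: the shift along the tool's x, y, z in units of 30 mm (1.0 is 30 mm), then the turn, a rotation vector about the tool's x, y, z in units of 6 degrees (1.0 is 6 degrees), then the opening, from -1 (shut) to 1 (fully open). A call has exactly 5 rows; each row shifts and turns the commanded pose from where the row before left it, along the tool's axes as they then stand; what a row does not reach is not made up. A row lasts 1/12 s, in which the tool goes at most 41.7 mm and 7.16 degrees, less where a joint would pass 70% of its speed; a pose out of reach is approached as far as the arm can. A call is refused whole if a number of a shift passes 1 or a number of a turn 1, either way. A call with a gripper value outside its range is refused whole. The fingers move at their own pace and stop on an object; "force" is the grip in N (left out, the last holds). Time passes only in rows, so rows that do not move let the fingers close, or fill a call up. It gives the time, the measured TCP pose, the force, the opening and the grip force at its end, in the units of the state.
- read_state(): the state, without advancing time (a new reading comes with each control period).
- viewer.read_camera(name): name is "side" or "top"; returns (picture, depth): 384x512x3 uint8, blue, green, red; 384x512 float32, m along the optical axis (not along the pixel's ray), 0 where there is no reading.
- viewer.camera_params(name): a dict with "fx", "fy", "cx", "cy" (pixels), "R" (3x3) and "t" (3): a world point X has camera coordinates R X + t. Camera axes: x right, y down, z forward; pixel columns grow to the right and rows downward; lengths in m; the calibration is good to about 2 mm. A picture is of the moment at which its call begins. camera_params takes no time and is no camera call.
- bot.finish_job(): hands the job in; it is judged then, once.
The state is a dict: "time": time; "q": joint angles; "joint_vel": joint speeds; "joint_torque": joint torques, N m; "tool_pos": TCP position; "tcp_rot": TCP orientation; "wrist_force": force on the tool from outside, world axes, zero at the start; "torque": the same for the moment, N m; "width": opening from 0.0 (shut) to 1.0 (fully open); "grip_force": force on a finger pad.
Only numpy, scipy, OpenCV 4.12 (cv2) and the standard library are available. Lean on these libraries where they do the work, as an engineer would, in place of code of your own. Each camera call takes 0.05 s, during which the arm holds its last target. There are 200 camera calls.

## Working session

There is one attempt and no reset: what is moved stays moved. The work goes in short steps, Python scripts to look and compute and a tool call to move; the robot and the scene stay as the last step left them, time stands still between calls to the robot, and variables do not carry over. Pictures are saved under pics/ and viewed, at most 10 in all, crops included, and the job is handed in when it is done.

Besides the shell and the picture viewer there is one more tool, called after "Request:" as name([rows], argument=value, ...), one row to a line, values as JSON. jog_arm: Moves the arm, as the interface text tells. Its arguments: {"type":"object","properties":{"increments":{"type":"array","items":{"type":"array","items":{"type":"array","items":{"type":"number"}}}},"force":{"type":"number"}},"required":["increments"]}

```bash
mkdir -p pics; ls; python3 - <<'E'
from workcell import read_state, viewer, bot
import cv2, numpy as np
for n in("top","side"):
    im,d=viewer.read_camera(n); cv2.imwrite(f"pics/{n}0.png",im); np.savez(f"pics/{n}0.npz",im=im,d=d)
    p=viewer.camera_params(n); print(n,p, "pos",-p["R"].T@p["t"])
print(read_state())
E
```

```text
pics
top {'fx': 379.1547038790509, 'fy': 379.1547038790509, 'cx': 256.10418098327835, 'cy': 189.62885441145002, 'R': array([[-0.02213835, -0.99971937,  0.00843094],
       [-0.99390387,  0.02109698, -0.10821279],
       [ 0.10800456, -0.0107752 , -0.994092  ]]), 't': array([0.0340127 , 0.56955566, 1.2688852 ])} pos [0.42979118 0.03565974 1.32273508]
side {'fx': 434.77828195183184, 'fy': 434.77828195183184, 'cx': 248.99526746994124, 'cy': 188.71381721732016, 'R': array([[-0.99321224, -0.11609528,  0.00716446],
       [-0.08823041,  0.71182364, -0.69679445],
       [ 0.07579471, -0.6926969 , -0.71723509]]), 't': array([0.53242716, 0.08495519, 1.29921569])} pos [0.43783513 0.90130185 0.98722483]
{'time': 0.1, 'q': array([-1.29088954e+00,  2.64689894e-01,  1.60524567e+00, -1.53213737e-05,
        1.27374496e+00, -3.69001828e-02]), 'joint_vel': array([-1.31769759e-03, -4.38355292e-03, -3.33626141e-03,  3.85414660e-05,
        1.12186197e-03, -1.80650083e-03]), 'joint_torque': array([-1.01505079e-04, -5.16708577e+01, -3.68588948e+01, -4.57293220e-05,
        6.24230583e-03, -2.19712751e-05]), 'tool_pos': array([ 0.21010204, -0.64079508,  0.24877393]), 'tcp_rot': array([-3.10021518e+00, -4.95241075e-01,  4.20064755e-04]), 'wrist_force': array([ 0.27056028, -0.45322456, -0.20597509]), 'torque': array([-0.00993582,  0.00652365, -0.01661757]), 'grip_force': 0.0, 'width': 1.004540166745657}
```

View pics/top0.png

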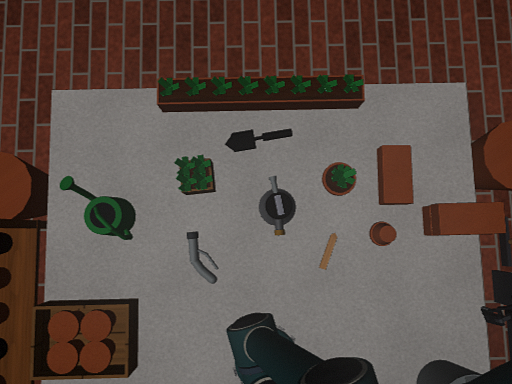

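View pics/side0.png

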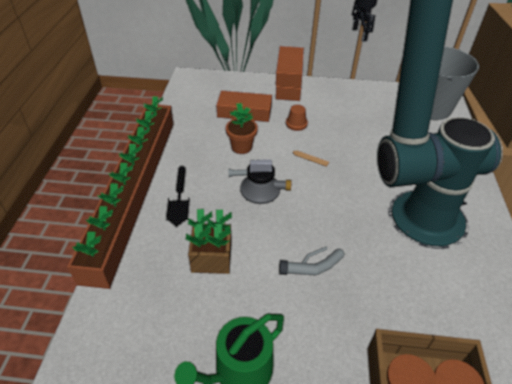

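The top view shows the sprinkler at about (278,207), with the spout at (274,180) and the inlet at (279,233). The target pot is at (340,179) and the planter at (196,174). Next I'll measure these points and take a close crop.

```bash
cat > h.py <<'E'
from workcell import read_state, viewer, bot
import cv2, numpy as np
def ray(p,u,v,z):
    "pixel -> world point on plane z"
    o=-p["R"].T@p["t"]; d=p["R"].T@np.array([(u-p["cx"])/p["fx"],(v-p["cy"])/p["fy"],1.])
    return o+d*(z-o[2])/d[2]
def cloud(p,d):
    v,u=np.mgrid[:d.shape[0],:d.shape[1]]
    c=np.stack([(u-p["cx"])/p["fx"]*d,(v-p["cy"])/p["fy"]*d,d],-1)
    return (c-p["t"])@p["R"]
E
python3 - <<'E'
from h import *
f=np.load("pics/top0.npz");im,d=f["im"],f["d"];p=viewer.camera_params("top");X=cloud(p,d)
H=cv2.cvtColor(im,cv2.COLOR_BGR2HSV)
# pot rim ellipse
def roi(m,x0,x1,y0,y1):
    r=np.zeros_like(m);r[y0:y1,x0:x1]=m[y0:y1,x0:x1];return r
t=((H[...,0]<14)&(H[...,1]>90)&(H[...,2]>40)&(X[...,2]>.075)).astype(np.uint8)
t=roi(t,315,365,155,200)
c=np.vstack(cv2.findContours(t,cv2.RETR_EXTERNAL,cv2.CHAIN_APPROX_NONE)[0])
h=cv2.convexHull(c);(u,v),r=cv2.minEnclosingCircle(h);print("pot",u,v,r,ray(p,u,v,.09),"diam",2*r/379*(1.32-.09))
# base foot/disc by height
for lo,hi,n in((.025,.2,"all"),(.085,.105,"disc"),(.112,.14,"bar"),(.07,.105,"disc+spout")):
    m=roi(((X[...,2]>lo)&(X[...,2]<hi)).astype(np.uint8),240,312,165,245)
    P=X[m>0];print(n,len(P),P.mean(0),P.min(0),P.max(0))
m=roi(((H[...,0]>10)&(H[...,0]<28)&(H[...,1]>110)&(H[...,2]>60)).astype(np.uint8),262,298,220,245)
vv,uu=np.nonzero(m);print("brass",len(vv),uu.mean(),vv.mean(),ray(p,uu.mean(),vv.mean(),.04))
cv2.imwrite("pics/c1.png",cv2.resize(im[155:250,230:370],None,fx=5.6,fy=5.6,interpolation=cv2.INTER_CUBIC))
s=cv2.imread("pics/side0.png");cv2.imwrite("pics/c2.png",cv2.resize(s[90:210,210:310],None,fx=5,fy=5,interpolation=cv2.INTER_CUBIC))
E
```

```text
pot 338.6440734863281 178.5491485595703 16.716100692749023 [ 0.59459193 -0.24978042  0.09      ] diam 0.10850028417984854
all 1058 [ 0.50693995 -0.04572825  0.07734933] [ 0.41713128 -0.10710874  0.0250394 ] [0.6073637  0.00649163 0.13147168]
disc 530 [ 0.52371819 -0.04680156  0.09451311] [ 0.46929631 -0.09371734  0.08501414] [ 0.6073637  -0.00843839  0.10149445]
bar 132 [ 0.51103263 -0.04946467  0.12594176] [ 0.48064482 -0.06391748  0.11617832] [ 0.54178459 -0.03657994  0.13147168]
disc+spout 536 [ 0.52392238 -0.04661516  0.09436241] [ 0.46929631 -0.09371734  0.0720827 ] [ 0.6073637  -0.00843839  0.10149445]
brass 40 278.5 232.0 [ 0.42421292 -0.05039541  0.04      ]
```

View pics/c1.png

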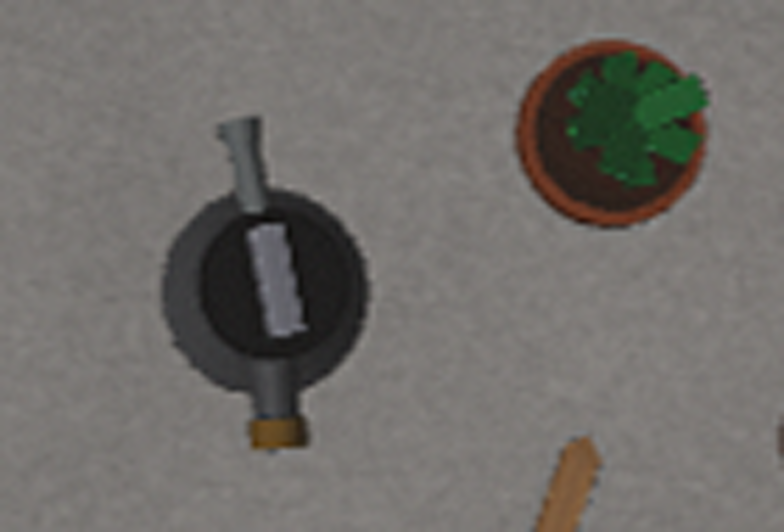

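View pics/c2.png

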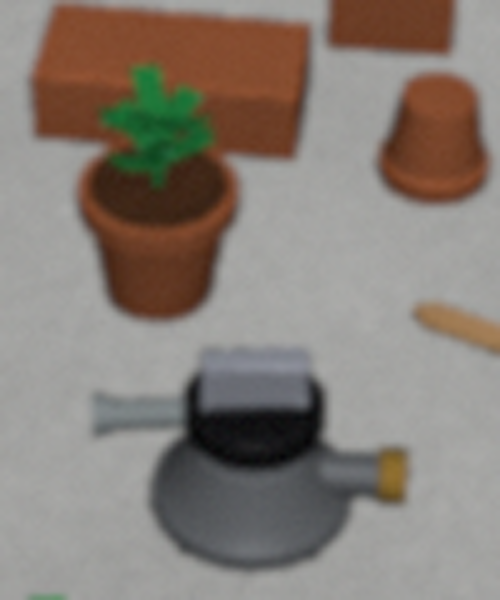

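The crops show the bar centre at crop pixel (277,280), its ends at (265,225) and (288,334), the spout tip at (240,120), the disc centre at (275,285), the brass ring at (279,434) and a clean pot rim. I'll now compute the geometry.

```bash
python3 - <<'E'
from h import *
from scipy.spatial.transform import Rotation as Ro
f=np.load("pics/top0.npz");im,d=f["im"],f["d"];p=viewer.camera_params("top");X=cloud(p,d)
g=lambda a,b,z:ray(p,a/5.6+230-.4,b/5.6+155-.4,z)[:2]
bar=g(276.7,279.5,.125);b1=g(265.5,225,.125);b2=g(288,334,.125);disc=g(275,285,.094);tip=g(240,120,.089);br=g(279,434,.046)
print("bar",bar,"disc",disc,"tip",tip,"brass",br,"len",np.linalg.norm(b1-b2))
m=np.zeros(d.shape,bool);m[165:245,240:312]=1
v,u=np.nonzero(m&(X[...,2]>.115)); P=np.array([ray(p,a,b,.125)[:2] for a,b in zip(u,v)])
r=cv2.minAreaRect(P.astype(np.float32)*1000);print("barrect",r)
e=np.linalg.svd(P-P.mean(0))[2][0];print("pca",P.mean(0),np.degrees(np.arctan2(*(e*np.sign(e[0]))[::-1])))
an=lambda q:np.degrees(np.arctan2(q[1],q[0]))
pot=np.array([.5946,-.2498]);c=(bar+disc)/2
print("yaw bar",an(b1-b2),"tip",an(tip-c),"base",an(c-br),"target",an(pot-c),np.linalg.norm(pot-c),np.linalg.norm(tip-c),np.linalg.norm(c-br))
s=read_state();R=Ro.from_rotvec(s["tcp_rot"]).as_matrix();print(R.round(3),"tool y yaw",an(R[:2,1]))
E
```

```text
bar [ 0.51100167 -0.04877807] disc [ 0.50993202 -0.04988595] tip [ 0.60765236 -0.03245534] brass [ 0.42383797 -0.05306945] len 0.06293251690519086
barrect ((517.5228881835938, -22.62896728515625), (198.51512145996094, 226.80258178710938), 86.39102935791016)
pca [ 0.5138873  -0.04872478] 26.207666693770495
yaw bar 10.023631843657359 tip 9.851411587999806 base 2.4703842249729817 target -67.23299918918373 0.21740699869832897 0.09863998718039275 0.08670945595799862
[[ 0.95   0.312 -0.001]
 [ 0.312 -0.95   0.002]
 [ 0.    -0.002 -1.   ]] tool y yaw -71.84803588974584
```

Results: axis at about (0.510,-0.049), spout yaw 10°, target yaw -67°, so the head turns -77°. To stay inside the q6 range I'll grasp with tool y at yaw +100°. I move over the sprinkler first, then rotate about -172° around tool z.

Request:
jog_arm([
  [[0.9, -0.9, 0, 0, 0, 0, 1], [0.9, -0.9, 0, 0, 0, 0, 1], [0.9, -0.9, 0, 0, 0, 0, 1], [0.9, -0.9, 0, 0, 0, 0, 1], [0.9, -0.9, 0, 0, 0, 0, 1]],
], force=60)

```text
time: 0.52
tool_pos: [0.2967, -0.4692, 0.2492]
tcp_rot: [-3.101, -0.494, 0.0]
wrist_force: [1.2, -1.0, 0.5]
width: 0.998
grip_force: 0.0
```

Request:
jog_arm([
  [[0.9, -0.9, 0, 0, 0, 0, 1], [0.9, -0.9, 0, 0, 0, 0, 1], [0.9, -0.9, 0, 0, 0, 0, 1], [0.9, -0.9, 0, 0, 0, 0, 1], [0.9, -0.9, 0, 0, 0, 0, 1]],
])

```text
time: 0.93
tool_pos: [0.3829, -0.2988, 0.2496]
tcp_rot: [-3.102, -0.495, 0.0]
wrist_force: [0.8, -0.7, 0.1]
width: 0.999
grip_force: 0.0
```

Request:
jog_arm([
  [[0.9, -0.9, 0, 0, 0, 0, 1], [0.9, -0.9, 0, 0, 0, 0, 1], [0.9, -0.9, 0, 0, 0, 0, 1], [0.9, -0.9, 0, 0, 0, 0, 1], [0.9, -0.9, 0, 0, 0, 0, 1]],
])

```text
time: 1.35
tool_pos: [0.4691, -0.1285, 0.2497]
tcp_rot: [-3.102, -0.495, 0.0]
wrist_force: [0.4, 0.1, -0.4]
width: 0.997
grip_force: 0.0
```

Request:
jog_arm([
  [[0.6, -0.6, 0, 0, 0, 0, 1], [0.6, -0.6, 0, 0, 0, 0, 1], [0.6, -0.6, 0, 0, 0, 0, 1], [0.3, -0.3, 0, 0, 0, 0, 1], [0, 0, 0, 0, 0, 0, 1]],
])

```text
time: 1.77
tool_pos: [0.5098, -0.0488, 0.2496]
tcp_rot: [-3.101, -0.5, 0.001]
wrist_force: [0.8, -0.8, 0.7]
width: 1.0
grip_force: 0.0
```

Request:
jog_arm([
  [[0, 0, 0, 0, 0, -1, 1], [0, 0, 0, 0, 0, -1, 1], [0, 0, 0, 0, 0, -1, 1], [0, 0, 0, 0, 0, -1, 1], [0, 0, 0, 0, 0, -1, 1]],
])

```text
time: 2.18
tool_pos: [0.5085, -0.0521, 0.2496]
tcp_rot: [2.865, 1.288, -0.002]
wrist_force: [-0.3, -0.4, -0.7]
width: 0.999
grip_force: 0.0
```

Request:
jog_arm([
  [[0, 0, 0, 0, 0, -1, 1], [0, 0, 0, 0, 0, -1, 1], [0, 0, 0, 0, 0, -1, 1], [0, 0, 0, 0, 0, -1, 1], [0, 0, 0, 0, 0, -1, 1]],
])

```text
time: 2.6
tool_pos: [0.5085, -0.0522, 0.2497]
tcp_rot: [-2.435, -1.985, 0.002]
wrist_force: [-1.0, -0.7, -0.3]
width: 1.0
grip_force: 0.0
```

Request:
jog_arm([
  [[0, 0, 0, 0, 0, -1, 1], [0, 0, 0, 0, 0, -1, 1], [0, 0, 0, 0, 0, -1, 1], [0, 0, 0, 0, 0, -1, 1], [0, 0, 0, 0, 0, -1, 1]],
])

```text
time: 3.02
tool_pos: [0.5085, -0.0522, 0.2496]
tcp_rot: [-1.838, -2.547, 0.002]
wrist_force: [-0.2, -0.1, 0.0]
width: 1.002
grip_force: 0.0
```

Request:
jog_arm([
  [[0, 0, 0, 0, 0, -1, 1], [0, 0, 0, 0, 0, -1, 1], [0, 0, 0, 0, 0, -1, 1], [0, 0, 0, 0, 0, -1, 1], [0, 0, 0, 0, 0, -1, 1]],
])

```text
time: 3.43
tool_pos: [0.5085, -0.0522, 0.2497]
tcp_rot: [-1.116, -2.936, 0.001]
wrist_force: [0.2, 0.2, -0.1]
width: 1.002
grip_force: 0.0
```

Request:
jog_arm([
  [[0, 0, 0, 0, 0, -1, 1], [0, 0, 0, 0, 0, -1, 1], [0, 0, 0, 0, 0, -1, 1], [0, 0, 0, 0, 0, -1, 1], [0, 0, 0, 0, 0, -1, 1]],
])

```text
time: 3.85
tool_pos: [0.5085, -0.0522, 0.2496]
tcp_rot: [-0.318, -3.125, 0.001]
wrist_force: [0.6, 0.1, -0.6]
width: 1.003
grip_force: 0.0
```

Request:
jog_arm([
  [[0, 0, 0, 0, 0, -1, 1], [0, 0, 0, 0, 0, -1, 1], [0, 0, 0, 0, 0, -1, 1], [0, 0, 0, 0, 0, -0.6, 1], [0, 0, 0, 0, 0, 0, 1]],
])

```text
time: 4.27
tool_pos: [0.5085, -0.0521, 0.2497]
tcp_rot: [0.268, -3.129, 0.001]
wrist_force: [-0.9, -0.2, -0.2]
width: 0.999
grip_force: 0.0
```

```bash
cat >> h.py <<'E'
from scipy.spatial.transform import Rotation as Ro
def rep(goal=None):
    s=read_state();R=Ro.from_rotvec(s["tcp_rot"]).as_matrix()
    print("t",round(s["time"],2),"pos",s["tool_pos"].round(4),"y yaw",np.degrees(np.arctan2(R[1,1],R[0,1])).round(2),"z",R[:,2].round(4),"F",s["wrist_force"].round(2),"T",s["torque"].round(2),"w",round(s["width"],3),"g",round(s["grip_force"],1),"q6",s["q"][5].round(3))
    if goal is not None: print("units",(R.T@(np.array(goal)-s["tool_pos"])/.03).round(3))
E
python3 -c "
from h import *
rep([.5105,-.0493,.25])
f=viewer.read_camera('side')[0];cv2.imwrite('pics/s2.png',cv2.resize(f[60:240,160:360],None,fx=3,fy=3))"
```

```text
t 4.27 pos [ 0.5085 -0.0521  0.2497] y yaw 99.78 z [-9.e-04 -5.e-04 -1.e+00] F [-0.86 -0.21 -0.23] T [-0.05  0.01  0.02] w 0.999 g 0.0 q6 -1.892
units [-0.08   0.08  -0.011]
```

View pics/s2.png

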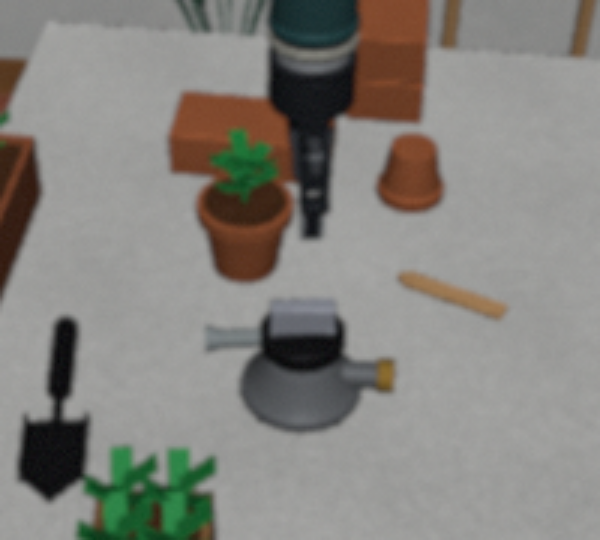

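The gripper hangs over the sprinkler with its fingers at (312,235), aligned with the bar, whose top centre is at (304,306). Before descending I'll cross-check the axis from this side view.

```bash
python3 - <<'E'
from h import *
p=viewer.camera_params("side");f=np.load("pics/side0.npz");X=cloud(p,f["d"])
m=np.zeros(X.shape[:2],bool);m[150:205,225:295]=1
k=m&(X[...,2]>.119)&(X[...,2]<.135);P=X[k];print(len(P),P.mean(0),P.min(0),P.max(0))
print(ray(p,304/3+160-.3,306/3+60-.3,.125))
v,u=np.nonzero(k);r=cv2.minAreaRect(np.array([ray(p,a,b,.125)[:2]*1000 for a,b in zip(u,v)],np.float32));print(r)
E
```

```text
120 [ 0.50791445 -0.04687489  0.12359702] [ 0.47697207 -0.06342125  0.1190759 ] [ 0.53994125 -0.03070912  0.12741796]
[ 0.50665613 -0.04589273  0.125     ]
((508.1517028808594, -44.47944259643555), (61.913246154785156, 26.169492721557617), 7.124169826507568)
```

Request:
jog_arm([
  [[-0.05, 0.11, 0.9, 0, 0, 0, 1], [0, 0, 0.9, 0, 0, 0, 1], [0, 0, 0.9, 0, 0, 0, 1], [0, 0, 0.9, 0, 0, 0, 1], [0, 0, 0.4, 0, 0, 0, 1]],
])

```text
time: 4.73
tool_pos: [0.5072, -0.0476, 0.1262]
tcp_rot: [0.263, -3.125, -0.002]
wrist_force: [-0.8, 0.8, -0.8]
width: 1.001
grip_force: 0.0
```

Request:
jog_arm([
  [[0, 0, 0.3, 0, 0, 0, 1], [0, 0, 0.19, 0, 0, 0, 1], [0, 0, 0, 0, 0, 0, 1], [0, 0, 0, 0, 0, 0, 1], [0, 0, 0, 0, 0, 0, 1]],
])

```text
time: 5.15
tool_pos: [0.5114, -0.0476, 0.1168]
tcp_rot: [-0.266, 3.128, -0.001]
wrist_force: [-0.1, -0.6, -0.3]
width: 1.0
grip_force: 0.0
```

```bash
python3 -c "
from h import *
rep([.5095,-.0485,.115])
f=viewer.read_camera('side')[0];cv2.imwrite('pics/s3.png',cv2.resize(f[120:220,200:320],None,fx=5,fy=5))"
```

```text
t 5.15 pos [ 0.5114 -0.0476  0.1168] y yaw 99.74 z [ 2.8e-03 -4.0e-04 -1.0e+00] F [-0.1  -0.64 -0.25] T [-0.    0.06  0.01] w 1.0 g 0.0 q6 -1.882
units [ 0.068 -0.018  0.061]
```

View pics/s3.png

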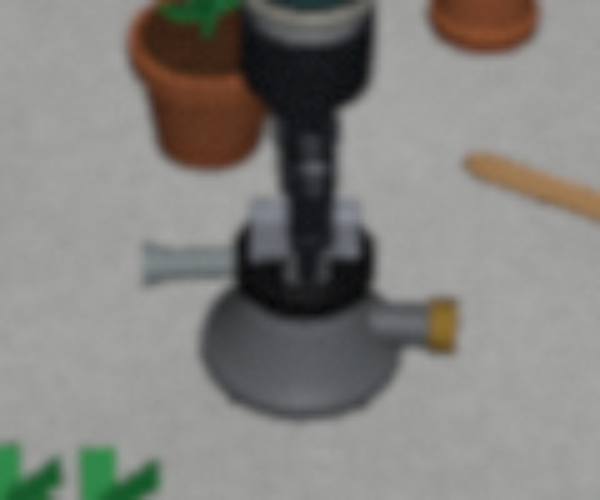

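The fingers straddle the bar, with the finger centred at (307,250) and the bar spanning 250–360. I'll nudge slightly and then close gently.

Request:
jog_arm([
  [[0.06, -0.02, 0.05, 0, 0, 0, 0.2], [0, 0, 0, 0, 0, 0, -0.2], [0, 0, 0, 0, 0, 0, -0.4], [0, 0, 0, 0, 0, 0, -0.45], [0, 0, 0, 0, 0, 0, -0.48]],
], force=40)

```text
time: 5.62
tool_pos: [0.5085, -0.0483, 0.1139]
tcp_rot: [-0.267, 3.13, -0.0]
wrist_force: [0.4, -0.1, 0.2]
width: 0.299
grip_force: 0.0
```

Request:
jog_arm([
  [[0, 0, 0, 0, 0, 0, -0.5], [0, 0, 0, 0, 0, 0, -0.52], [0, 0, 0, 0, 0, 0, -0.55], [0, 0, 0, 0, 0, 0, -0.6], [0, 0, 0, 0, 0, 0, -1]],
])

```text
time: 6.03
tool_pos: [0.5086, -0.0486, 0.114]
tcp_rot: [-0.267, 3.13, -0.001]
wrist_force: [0.6, -1.8, 1.3]
width: 0.225
grip_force: 40.5
```

```bash
python3 -c "
from h import *
rep()"
```

```text
t 6.03 pos [ 0.5086 -0.0486  0.114 ] y yaw 99.76 z [ 2.e-04 -5.e-04 -1.e+00] F [ 0.6  -1.84  1.27] T [-0.29  0.08  0.1 ] w 0.225 g 40.5 q6 -1.885
```

Request:
jog_arm([
  [[0, -0.02, 0.05, 0, 0, 0, -1], [0, 0, 0.05, 0, 0, 0, -1], [0, 0, 0.05, 0, 0, 0, -1], [0, 0, 0.03, 0, 0, 0, -1], [0, 0, 0, 0, 0, 0, -1]],
])

```text
time: 6.45
tool_pos: [0.5088, -0.0487, 0.109]
tcp_rot: [-0.267, 3.13, 0.0]
wrist_force: [-2.7, -0.3, 8.4]
width: 0.228
grip_force: 41.4
```

```bash
python3 -c "
from h import *
rep()"
```

```text
t 6.45 pos [ 0.5088 -0.0487  0.109 ] y yaw 99.75 z [ 2.e-04  3.e-04 -1.e+00] F [-2.66 -0.28  8.36] T [0.1  0.56 0.11] w 0.228 g 41.4 q6 -1.886
```

Request:
jog_arm([
  [[0.02, 0, 0.05, 0, 0, 0, -1], [0, 0, 0.04, 0, 0, 0, -1], [0, 0, 0.03, 0, 0, 0, -1], [0, 0, 0, 0, 0, 0.2, -1], [0, 0, 0, 0, 0, 0.4, -1]],
], force=60)

```text
time: 6.87
tool_pos: [0.5088, -0.0488, 0.1063]
tcp_rot: [-0.167, 3.136, 0.0]
wrist_force: [-3.4, 0.5, 10.7]
width: 0.22
grip_force: 63.9
```

Request:
jog_arm([
  [[0, 0, 0, 0, 0, 0.5, -1], [0, 0, 0, 0, 0, 0.5, -1], [0, 0, 0, 0, 0, 0.5, -1], [0, 0, 0, 0, 0, 0.5, -1], [0, 0, 0, 0, 0, 0.5, -1]],
])

```text
time: 7.28
tool_pos: [0.5087, -0.0488, 0.1063]
tcp_rot: [0.246, 3.131, 0.001]
wrist_force: [-2.8, 0.7, 12.3]
width: 0.225
grip_force: 63.9
```

```bash
python3 -c "
from h import *
rep()
f=viewer.read_camera('side')[0];cv2.imwrite('pics/s4.png',cv2.resize(f[120:220,200:320],None,fx=5,fy=5))"
```

```text
t 7.28 pos [ 0.5087 -0.0488  0.1063] y yaw 81.02 z [ 1.4e-03  3.0e-04 -1.0e+00] F [-2.82  0.66 12.28] T [0.14 0.67 0.2 ] w 0.225 g 63.9 q6 -1.559
```

View pics/s4.png

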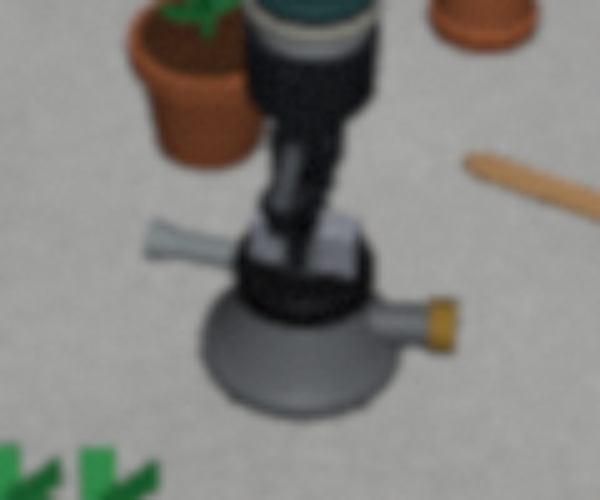

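The base has not moved, with the inlet still at (442,323), and the head turns under 12 N. I'll turn the remaining 58°.

Request:
jog_arm([
  [[0, 0, 0, 0, 0, 0.7, -1], [0, 0, 0, 0, 0, 0.7, -1], [0, 0, 0, 0, 0, 0.7, -1], [0, 0, 0, 0, 0, 0.7, -1], [0, 0, 0, 0, 0, 0.7, -1]],
])

```text
time: 7.75
tool_pos: [0.5088, -0.0487, 0.1063]
tcp_rot: [0.814, 3.033, 0.001]
wrist_force: [-3.3, 0.9, 10.3]
width: 0.222
grip_force: 63.9
```

Request:
jog_arm([
  [[0, 0, 0, 0, 0, 0.7, -1], [0, 0, 0, 0, 0, 0.7, -1], [0, 0, 0, 0, 0, 0.7, -1], [0, 0, 0, 0, 0, 0.7, -1], [0, 0, 0, 0, 0, 0.7, -1]],
])

```text
time: 8.17
tool_pos: [0.5088, -0.0487, 0.1064]
tcp_rot: [1.353, 2.834, 0.002]
wrist_force: [-3.5, -0.2, 12.0]
width: 0.223
grip_force: 63.9
```

Request:
jog_arm([
  [[0, 0, 0, 0, 0, 0.7, -1], [0, 0, 0, 0, 0, 0.6, -1], [0, 0, 0, 0, 0, 0.5, -1], [0, 0, 0, 0, 0, 0.3, -1], [0, 0, 0, 0, 0, 0, -1]],
])

```text
time: 8.58
tool_pos: [0.5088, -0.0487, 0.1064]
tcp_rot: [1.653, 2.67, 0.002]
wrist_force: [-2.8, 1.6, 11.0]
width: 0.224
grip_force: 63.8
```

```bash
python3 -c "
from h import *
rep()
f=viewer.read_camera('side')[0];cv2.imwrite('pics/s5.png',cv2.resize(f[120:220,200:320],None,fx=5,fy=5))"
```

```text
t 8.58 pos [ 0.5088 -0.0487  0.1064] y yaw 26.47 z [ 1.6e-03  5.0e-04 -1.0e+00] F [-2.85  1.62 11.02] T [0.2  0.63 0.01] w 0.224 g 63.8 q6 -0.607
```

View pics/s5.png

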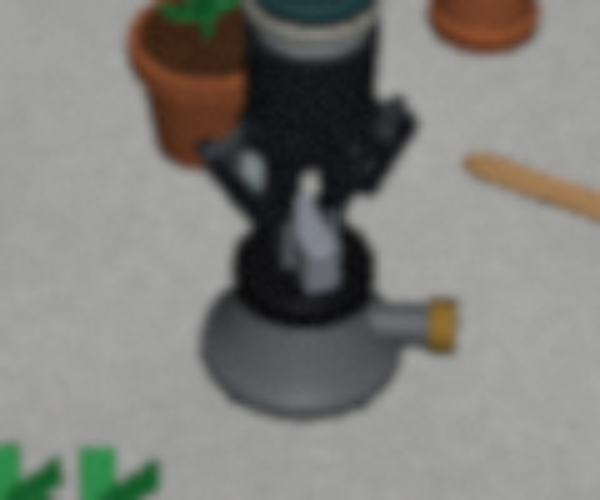

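The base is still in place, with the inlet at (442,323), and the bar now points away from the camera toward the pot. I'll turn the last 3.7°, settle, and open while still pressing.

Request:
jog_arm([
  [[0, 0, 0, 0, 0, 0.4, -1], [0, 0, 0, 0, 0, 0.2, -1], [0, 0, 0, 0, 0, 0, -1], [0, 0, 0, 0, 0, 0, -1], [0, 0, 0, 0, 0, 0, -1]],
])

```text
time: 9.05
tool_pos: [0.5089, -0.0487, 0.1064]
tcp_rot: [1.735, 2.618, 0.002]
wrist_force: [-3.1, 1.6, 11.2]
width: 0.222
grip_force: 63.8
```

Request:
jog_arm([
  [[0, 0, 0, 0, 0, 0, -0.5], [0, 0, 0, 0, 0, 0, -0.4], [0, 0, 0, 0, 0, 0, -0.2], [0, 0, 0, 0, 0, 0, 0.2], [0, 0, 0, 0, 0, 0, 0.5]],
])

```text
time: 9.47
tool_pos: [0.5109, -0.0488, 0.1067]
tcp_rot: [1.733, 2.614, 0.006]
wrist_force: [1.5, 0.7, 4.2]
width: 0.668
grip_force: 2.0
```

Request:
jog_arm([
  [[0, 0, 0, 0, 0, 0, 1], [0, 0, 0, 0, 0, 0, 1], [0, 0, 0, 0, 0, 0, 1], [0, 0, 0, 0, 0, 0, 1], [0, 0, 0, 0, 0, 0, 1]],
])

```text
time: 9.88
tool_pos: [0.5072, -0.0489, 0.104]
tcp_rot: [-1.734, -2.618, 0.001]
wrist_force: [-0.1, -0.1, 0.6]
width: 1.002
grip_force: 0.0
```

```bash
python3 -c "
from h import *
rep()"
```

```text
t 9.88 pos [ 0.5072 -0.0489  0.104 ] y yaw 22.94 z [-1.6e-03  3.0e-04 -1.0e+00] F [-0.15 -0.14  0.6 ] T [0.04 0.03 0.03] w 1.002 g 0.0 q6 -0.545
```

Free of contact. I'll rise slowly at first, then retreat toward -x and look from the top.

Request:
jog_arm([
  [[0, 0, -0.2, 0, 0, 0, 1], [0, 0, -0.4, 0, 0, 0, 1], [0, 0, -0.6, 0, 0, 0, 1], [0, 0, -0.9, 0, 0, 0, 1], [0, 0, -0.9, 0, 0, 0, 1]],
])

```text
time: 10.3
tool_pos: [0.5074, -0.0489, 0.1961]
tcp_rot: [-1.735, -2.618, 0.001]
wrist_force: [1.6, -0.6, 0.8]
width: 0.998
grip_force: 0.0
```

Request:
jog_arm([
  [[0, 0, -0.9, 0, 0, 0, 1], [0, 0, -0.9, 0, 0, 0, 1], [0, 0, -0.9, 0, 0, 0, 1], [0, 0.9, 0, 0, 0, 0, 1], [0.5, 0.8, 0, 0, 0, 0, 1]],
])

```text
time: 10.72
tool_pos: [0.5518, -0.0169, 0.2808]
tcp_rot: [1.734, 2.61, 0.005]
wrist_force: [0.7, 0.7, -0.6]
width: 1.003
grip_force: 0.0
```

```bash
python3 -c "
from h import *
rep([.22,.60,.30])"
```

```text
t 10.72 pos [ 0.5518 -0.0169  0.2808] y yaw 22.79 z [ 0.0087 -0.0019 -1.    ] F [ 0.7   0.73 -0.56] T [-0.04 -0.   -0.03] w 1.003 g 0.0 q6 -0.472
units [23.24  -2.227 -0.774]
```

Request:
jog_arm([
  [[0.9, 0, 0, 0, 0, 0, 1], [0.9, 0, 0, 0, 0, 0, 1], [0.9, 0, 0, 0, 0, 0, 1], [0.9, 0, 0, 0, 0, 0, 1], [0.9, 0, 0, 0, 0, 0, 1]],
])

```text
time: 11.13
tool_pos: [0.4959, 0.1101, 0.2771]
tcp_rot: [1.735, 2.618, 0.001]
wrist_force: [0.1, 0.3, 0.4]
width: 1.002
grip_force: 0.0
```

Request:
jog_arm([
  [[0.9, 0, 0, 0, 0, 0, 1], [0.9, 0, 0, 0, 0, 0, 1], [0.9, 0, 0, 0, 0, 0, 1], [0.9, 0, 0, 0, 0, 0, 1], [0.9, 0, 0, 0, 0, 0, 1]],
])

```text
time: 11.55
tool_pos: [0.4432, 0.2345, 0.2773]
tcp_rot: [1.735, 2.618, 0.002]
wrist_force: [-0.3, 0.3, -0.1]
width: 0.998
grip_force: 0.0
```

Request:
jog_arm([
  [[0.9, 0, 0, 0, 0, 0, 1], [0.9, 0, 0, 0, 0, 0, 1], [0.9, 0, 0, 0, 0, 0, 1], [0.6, 0, 0, 0, 0, 0, 1], [0, 0, 0, 0, 0, 0, 1]],
])

```text
time: 11.97
tool_pos: [0.4039, 0.3273, 0.2771]
tcp_rot: [-1.73, -2.621, -0.003]
wrist_force: [-0.7, 0.6, -0.4]
width: 1.003
grip_force: 0.0
```

```bash
python3 - <<'E'
from h import *
rep()
im,d=viewer.read_camera("top");np.savez("pics/top1.npz",im=im,d=d)
a=im[155:250,230:370];b=np.load("pics/top0.npz")["im"][155:250,230:370]
# before above after
o=np.vstack([cv2.resize(x,None,fx=3.15,fy=3.15,interpolation=cv2.INTER_CUBIC) for x in(b,a)]);cv2.imwrite("pics/t6.png",cv2.resize(a,None,fx=5.6,fy=5.6,interpolation=cv2.INTER_CUBIC))
H=cv2.cvtColor(im,cv2.COLOR_BGR2HSV)
for i in (np.load("pics/top0.npz")["im"],im):
    H=cv2.cvtColor(i,cv2.COLOR_BGR2HSV)
    m=(H[...,0]>10)&(H[...,0]<28)&(H[...,1]>110)&(H[...,2]>60);v,u=np.nonzero(m[220:245,262:298]);print("brass",len(v),u.mean()+262,v.mean()+220)
    m=(i.max(2)<75)[180:250,255:305]; v,u=np.nonzero(m);print("dark base",len(v),u.mean()+255,v.mean()+180)
E
```

```text
t 11.97 pos [0.4039 0.3273 0.2771] y yaw 23.14 z [ 5.0e-04  2.2e-03 -1.0e+00] F [-0.69  0.6  -0.36] T [ 0.   -0.04  0.01] w 1.003 g 0.0 q6 0.228
brass 40 278.5 232.0
dark base 969 276.7843137254902 207.9731682146543
brass 40 278.5 232.0
dark base 966 277.1159420289855 207.71221532091099
```

View pics/t6.png

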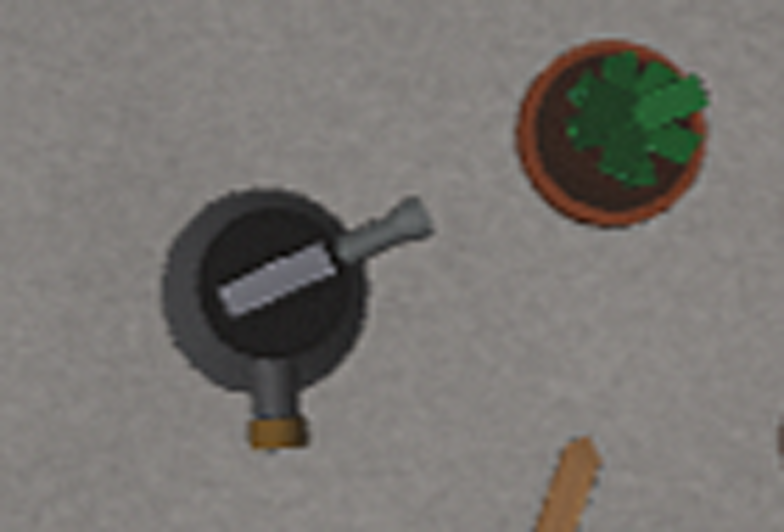

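The spout tip is at (422,216). In image pixels its direction from the disc centre (275,284) is 24.8°, and the pot centre (612,133) lies at 24.3°. The brass inlet pixel is unchanged, and the pot and stake have not moved.

```bash
python3 -c "
from h import *
print(bot.finish_job())"
```

```text
the job is handed in; nothing more can be done
None
```

The sprinkler's spout now points at the middle of the terracotta pot, to within about 1° by the top camera; the base and inlet have not moved, the gripper has let go and is clear, and the job was handed in at about 12 s.

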